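# Load four steering-gear parts into the kit tray in reverse order

## Task

Four steering-gear parts stand in a row on the round seats of the dark steel stand. Move them to the blue four-pocket tray, one upright on the floor of each pocket, in reverse order: seen from the robot, the part leftmost on the stand goes into the rightmost pocket, the next one into the pocket beside it, and so on. Set each part down gently without letting it fall, and leave all four standing at rest.

Things in the scene. Friction and masses are not known exactly. Their poses are not given: they have to be found in the camera images.
- stand: Dark steel plate 84 x 292 x 12 mm fixed flat on the table, carrying four round seats in a row along its y axis, at y = +105, +35, -35 and -105 mm. Origin at the centre of its underside, on the table; +y is its left end seen from the robot, x across the row, z up. Stand and tray lie one nearer the robot and one farther, either way round, each turned by up to 0.2 rad.
- tray: Blue plastic tray 74 x 281 mm, fixed on the table, with four open square pockets in a row along its y axis, centred at x = 0, y = +103.5, +34.5, -34.5 and -103.5 mm; each pocket is 64 x 64 mm inside. Walls 5 mm thick, tops 20 mm above the table; pocket floor 5 mm above the table. Origin at the centre of its underside, on the table; +y is its left end seen from the robot, x across the row, z up.
- pinion: Loose steel pinion shaft, the tallest and thinnest: round foot 42 mm across and 12 mm high, toothed part about 30 mm across up to 52 mm, then a smooth stem 20 mm in diameter from 52 to 98 mm height. 0.18 to 0.33 kg. Grip the stem, about 80 mm above the underside. Origin at the centre of its flat underside, z up along its axis.
- plug: Loose aluminium adjuster plug, the shortest: ribbed foot 42 mm across and 24 mm high, then a plain round head 34 mm in diameter from 24 to 62 mm height, with a dark dot on top. 0.14 to 0.26 kg. Grip the head, about 48 mm above the underside. Origin at the centre of its flat underside, z up along its axis.
- spool: Loose black plastic spool: round foot 42 mm across and 22 mm high, steel waist 24 mm in diameter, round black head 38 mm in diameter from 48 to 76 mm height, with a steel dot on top. 0.11 to 0.21 kg. Grip the head, about 62 mm above the underside. Origin at the centre of its flat underside, z up along its axis.
- clevis: Loose rod-end clevis: round steel foot 42 mm across and 30 mm high, above it an upright aluminium tongue from 30 to 80 mm height, 16 mm thick along its x axis and 38 mm wide along its y axis (roughly along the row). 0.18 to 0.33 kg. Grip across the 16 mm, about 62 mm above the underside. Origin at the centre of its flat underside, z up along its axis.
- seat_pinion: Plain round steel seat, 60 mm across, 8 mm thick, fixed on the stand: the one on which the pinion stands at the start (all four seats look alike). Origin at the centre of its underside, 12 mm above the table; its flat top is 20 mm above the table. z up.
- seat_plug: Plain round steel seat, 60 mm across, 8 mm thick, fixed on the stand: the one on which the plug stands at the start (all four seats look alike). Origin at the centre of its underside, 12 mm above the table; its flat top is 20 mm above the table. z up.
- seat_spool: Plain round steel seat, 60 mm across, 8 mm thick, fixed on the stand: the one on which the spool stands at the start (all four seats look alike). Origin at the centre of its underside, 12 mm above the table; its flat top is 20 mm above the table. z up.
- seat_clevis: Plain round steel seat, 60 mm across, 8 mm thick, fixed on the stand: the one on which the clevis stands at the start (all four seats look alike). Origin at the centre of its underside, 12 mm above the table; its flat top is 20 mm above the table. z up.
Not all that is in view belongs to the job. What is shaped like the clevis but purple is not meant.

How it is judged:
By the outcome, as a careful person would: the job done as asked, in the order asked, and still so for the second after the job is handed in, with the robot touching nothing.
It also fails if it takes over 102 s, if anything falls off the work surface, if the arm or the gripper's body presses on something with over 40 N, if the wrist force passes 120 N, or if a joint passes its speed limit or range.

## Robot

A 6-joint arm with a two-finger parallel gripper is mounted at the origin on the work surface. World frame = base frame: x ahead of the robot, y to its left, z up, the work surface at z = 0. Lengths are in m, angles in rad, forces in N, time in s.
With the tool pointing down it reaches from about 0.35 to 0.8 m from the base axis. Payload 7.3 kg.
Tool frame: the origin (TCP) lies midway between the tips of the shut fingers; the grasp point (between the pads) lies 19 mm behind it; y points along the fingers, z is the direction in which the jaws open and shut, and the axes are right-handed (so a half turn about y gives the same grasp; the last joint's range is limited). The gripper opens to 85 mm and grips with 20 to 120 N. Pads are 22 mm wide; open, the fingers measure 114 mm over their backs; the gripper's body (76 mm by 85 mm) begins 54 mm behind the grasp point. The pads swing forward as they close: fully open they stand 13 mm farther back than shut.
Start: joints at [-1.459, 0.342, 1.524, -0, 1.275, -0.146], TCP at [0.134, -0.508, 0.231] pointing down, gripper open.
Joint ranges: [-2.53, 2.53], [-0.77, 2.02], [0.04, 2.7], [-1, 4.14], [0.28, 2.66], [-3.11, 3.11]. Speed limits (rad/s): [2.57, 2.57, 3.14, 3.14, 3.14, 3.14].

## Interface

Orientations are given as [roll, pitch, yaw] about the fixed x, y, z axes, in that order (R = Rz(yaw) Ry(pitch) Rx(roll)).
In Python, from cell import get_obs, get_image, camera_params, hand_in gives the robot as it stands.
- The arm moves only by the shell command python3 -m pendant 'ROWS' [OPENING] [FORCE]. ROWS is JSON, a list of rows, each a list of 6 numbers: the shift along the tool's x, y, z in cm, then the turn, a rotation vector about the tool's x, y, z in rad. In form: [[dx, dy, dz, ax, ay, az], ...]. A call has 1 to 5 rows; each row shifts and turns the commanded pose from where the row before left it, along the tool's axes as they then stand; what a row does not reach is not made up. A row lasts 1/12 s, in which the tool goes at most 41.7 mm and 7.16 degrees, less where a joint would pass 70% of its speed; a pose out of reach is approached as far as the arm can. A call with a gripper value outside its range is refused whole. OPENING is the finger opening in cm, from 0 to 8.54, set as the call begins (- or left out, the last holds). The fingers move at their own pace and stop on an object; FORCE is the grip in N (left out, the last holds). Time passes only in rows, so rows that do not move let the fingers close. It gives the time, the measured TCP pose, the force and the opening at its end, in the units of the state.
- get_obs(): the state, without advancing time (a new reading comes with each control period).
- get_image(name): name is "scene" or "top" or "wrist"; returns the picture (480x640x3 uint8, red, green, blue); there is no depth.
- camera_params(name): a dict with "camera_matrix" (3x3 intrinsics, pixels), "k1" (the pictures are not rectified: a ray, as slopes to the right and down, at radius r is drawn at 1 + k1 r^2 times it, then the intrinsics apply), "pose" (4x4, takes a point from camera to world coordinates). Camera axes: x right, y up, looking along -z (the intrinsics and any distortion apply to the point x, -y, -z); pixel columns grow to the right and rows downward; lengths in m; the calibration is good to about 2 mm. A picture is of the moment at which its call begins: read the wrist's pose just before it. camera_params takes no time and is no camera call; for the wrist camera it gives the pose at the moment of the call.
- hand_in(): hands the job in, once; it reports no verdict.
The state is a dict: "t": time; "joint_pos": joint angles; "joint_vel": joint speeds; "joint_torque": joint torques, N m; "eef_pos": TCP position; "tcp_rot": TCP orientation; "force": force on the tool from outside, world axes, zero at the start; "ft_torque": the same for the moment, N m; "opening": finger opening in m.
Only numpy, scipy, OpenCV 4.12 (cv2) and the standard library are available. Lean on these libraries where they do the work, as an engineer would, in place of code of your own. Each camera call takes 0.05 s, during which the arm holds its last target. There are 200 camera calls.

## Working session

There is one attempt and no reset: what is moved stays moved. The work goes in short steps, Python scripts to look and compute and a shell command to move; the robot and the scene stay as the last step left them, time stands still between calls to the robot, and variables do not carry over. Pictures are saved under pics/ and viewed, about 12 in all and at most 16, crops included, and the job is handed in when it is done.

```bash
mkdir -p pics; ls
python3 - <<'E'
from cell import *
import cv2,numpy as np
for n in ["top","scene"]:
    cv2.imwrite(f"pics/{n}0.png",get_image(n)[:,:,::-1])
    p=camera_params(n);print(n,p["camera_matrix"],p["k1"],np.round(p["pose"],4).tolist())
o=get_obs();print({k:np.round(v,3).tolist() for k,v in o.items()})
E
```

```text
pics
top [[480.70388527   0.         318.7185222 ]
 [  0.         480.70388527 242.07087993]
 [  0.           0.           1.        ]] -0.06918992959391251 [[-0.0108, 0.9893, -0.1455, 0.4288], [-0.9999, -0.0091, 0.0124, -0.0164], [0.0109, 0.1456, 0.9893, 0.681], [0.0, 0.0, 0.0, 1.0]]
scene [[622.11635845   0.         307.52400947]
 [  0.         622.11635845 245.9315985 ]
 [  0.           0.           1.        ]] -0.13481853132876265 [[0.2374, -0.697, 0.6766, 1.1148], [0.9714, 0.1677, -0.1681, -0.161], [0.0037, 0.6972, 0.7169, 0.6816], [0.0, 0.0, 0.0, 1.0]]
{'t': 0.1, 'joint_pos': [-1.459, 0.343, 1.525, 0.0, 1.275, -0.146], 'joint_vel': [0.001, -0.001, -0.004, 0.0, 0.001, 0.001], 'joint_torque': [0.002, -43.445, -24.649, -0.0, 0.005, -0.0], 'eef_pos': [0.134, -0.507, 0.231], 'tcp_rot': [-1.572, 0.0, -2.884], 'force': [0.337, -0.945, -0.383], 'ft_torque': [0.056, -0.019, -0.042], 'opening': 0.085}
```

View pics/top0.png

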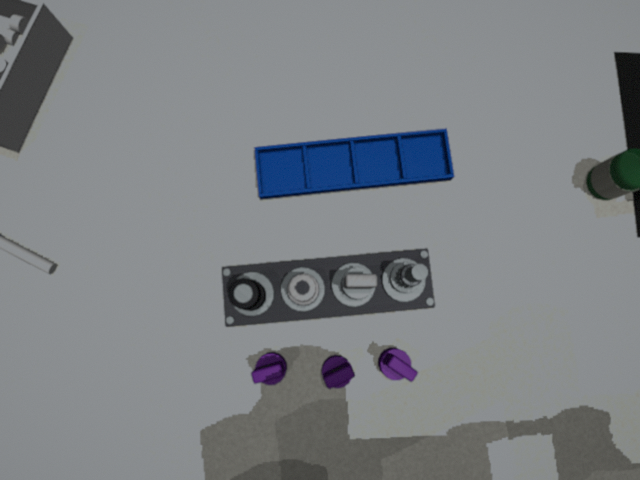

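View pics/scene0.png

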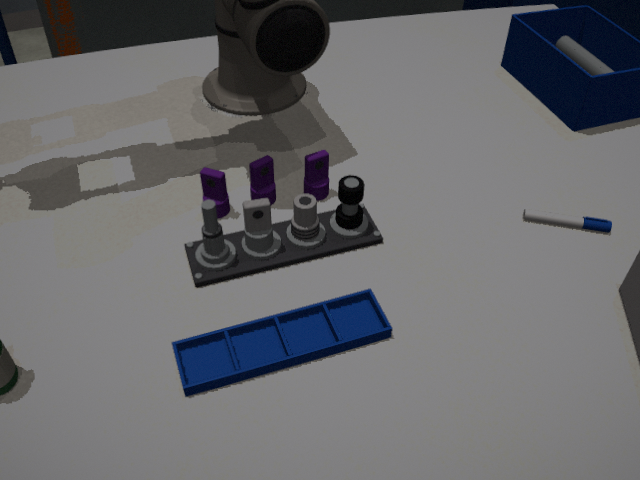

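```bash
cat > h.py <<'E'
import numpy as np, cv2
from cell import *
def proj(p,P):
    P=np.atleast_2d(P); T=np.linalg.inv(np.array(p["pose"])); c=P@T[:3,:3].T+T[:3,3]
    s=np.c_[c[:,0]/-c[:,2],-c[:,1]/-c[:,2]]; r2=(s**2).sum(1,keepdims=True); s=s*(1+p["k1"]*r2)
    K=np.array(p["camera_matrix"]); return s*[K[0,0],K[1,1]]+K[:2,2]
def back(p,uv,z):
    K=np.array(p["camera_matrix"]); d=(np.atleast_2d(uv)-K[:2,2])/[K[0,0],K[1,1]]; s=d.copy()
    for _ in range(20): s=d/(1+p["k1"]*(s**2).sum(1,keepdims=True))
    T=np.array(p["pose"]); r=np.c_[s[:,0],-s[:,1],-np.ones(len(s))]@T[:3,:3].T
    return T[:3,3]+r*((z-T[2,3])/r[:,2])[:,None]
def ortho(img,p,z,x1,y1,w,h,k):  # up=+x, left=+y, k px/m, top-left at (x1,y1)
    u,v=np.meshgrid(np.arange(w),np.arange(h)); P=np.c_[x1-v.ravel()/k,y1-u.ravel()/k,np.full(w*h,z)]
    m=proj(p,P).astype(np.float32).reshape(h,w,2); return cv2.remap(img,m[...,0],m[...,1],cv2.INTER_CUBIC)
E
python3 - <<'E'
from h import *
im=cv2.imread("pics/top0.png"); p=camera_params("top")
c=[back(p,[u],0.0)[0][:2].round(3).tolist() for u in [(340,160),(330,290),(270,370)]];print(c)
o=ortho(im,p,0.02,0.52,0.17,680,600,2000)
cv2.imwrite("pics/ortho.png",o)
# tray: blue mask
b=im.astype(int); m=((b[...,0]>90)&(b[...,0]-b[...,2]>60)).astype(np.uint8)
n,l,s,ce=cv2.connectedComponentsWithStats(m)
for i in range(1,n):
    if s[i,4]>2000:
        ys,xs=np.where(l==i); P=back(p,np.c_[xs,ys],0.02)[:,:2]
        print("tray",cv2.minAreaRect((P*1000).astype(np.float32)))
E
```

```text
[[0.651, -0.058], [0.46, -0.04], [0.351, 0.044]]
tray ((641.772705078125, -76.29432678222656), (73.11504364013672, 279.6562805175781), 5.590585231781006)
```

View pics/ortho.png

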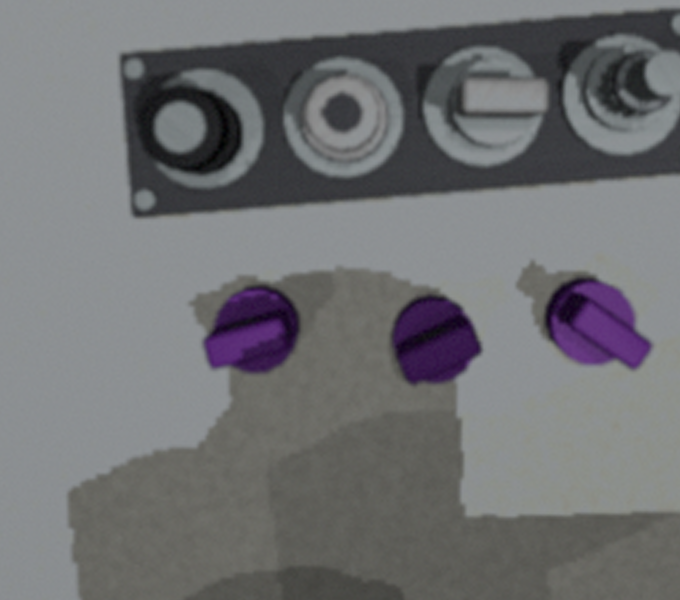

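```bash
python3 -m pendant '[[-4,0,-0.15,0,-0.077,0],[-4,0,-0.15,0,-0.077,0],[-4,0,-0.15,0,-0.077,0],[-4,0,-0.15,0,-0.077,0],[-4,0,-0.15,0,-0.077,0]]' 8.5 40
python3 -m pendant '[[-4,0,-0.15,0,-0.077,0],[-4,0,-0.15,0,-0.077,0],[-4,0,-0.15,0,-0.077,0],[-4,0,-0.15,0,-0.077,0],[-4,0,-0.15,0,-0.077,0]]'
python3 -m pendant '[[-4,0,-0.15,0,-0.077,0],[-4,0,-0.15,0,-0.077,0],[-4,0,-0.15,0,-0.077,0],[-4,0,-0.15,0,-0.077,0],[-4,0,-0.15,0,-0.077,0]]'
python3 -m pendant '[[-2,-3,-2,0,-0.077,0],[0,-3,-3,0,-0.077,0],[0,0,-2,0,-0.08,0],[0,0,0,0,0,0],[0,0,0,0,0,0]]'
python3 - <<'E'
from h import *
p=camera_params("wrist");cv2.imwrite("pics/w1.png",get_image("wrist")[:,:,::-1])
print(p["camera_matrix"],p["k1"],np.round(p["pose"],4).tolist()); o=get_obs(); print(o["t"],o["eef_pos"],o["tcp_rot"])
for x in [.4,.56]:
  for y in [-.15,.07]: print(x,y,proj(p,[x,y,.02]))
E
```

```text
t: 0.52
eef_pos: [0.3145, -0.4203, 0.2309]
tcp_rot: [-1.571, 0.0, -2.495]
force: [-0.5, -0.2, -0.2]
opening: 0.0852
t: 0.93
eef_pos: [0.4478, -0.2722, 0.2308]
tcp_rot: [-1.571, 0.0, -2.11]
force: [0.9, -1.2, 1.0]
opening: 0.0849
t: 1.35
eef_pos: [0.5157, -0.0851, 0.2308]
tcp_rot: [-1.571, 0.0, -1.725]
force: [0.9, 0.0, -0.5]
opening: 0.085
t: 1.77
eef_pos: [0.4489, -0.0615, 0.291]
tcp_rot: [-1.57, -0.0, -1.496]
force: [0.2, -0.3, -0.4]
opening: 0.0849
[[404.36418999   0.         322.28585095]
 [  0.         404.36418999 241.21923699]
 [  0.           0.           1.        ]] 0.0028257538087023523 [[0.9972, -0.0706, -0.0245, 0.4427], [0.0747, 0.9433, 0.3235, 0.0221], [0.0003, -0.3244, 0.9459, 0.4342], [0.0, 0.0, 0.0, 1.0]]
1.8167 [ 0.44934486 -0.06176415  0.29053857] [-1.57070221e+00 -4.00504984e-05 -1.49661630e+00]
0.4 -0.15 [[271.98594826 263.8512682 ]]
0.4 0.07 [[280.13638695  44.37077675]]
0.56 -0.15 [[415.71228564 273.80021772]]
0.56 0.07 [[450.87467015  58.43250519]]
```

View pics/w1.png

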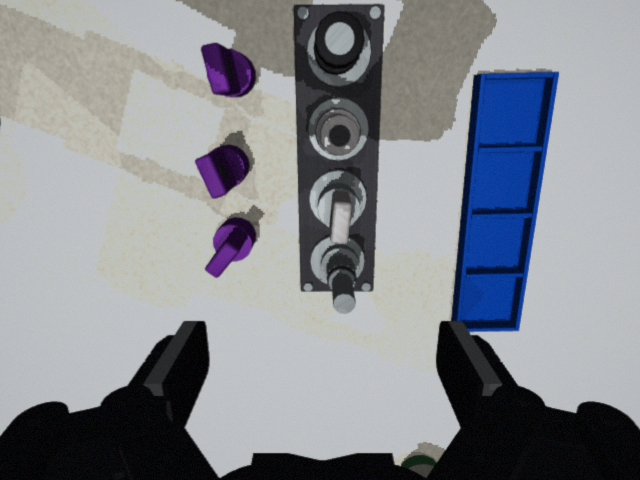

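Run:
```python
from h import *
im=cv2.imread("pics/w1.png")
f=lambda a:cv2.resize(a,None,fx=3.3,fy=3.3,interpolation=cv2.INTER_CUBIC)
cv2.imwrite("pics/w1c.png",np.hstack([f(im[0:165,280:400]),f(im[160:325,280:400])]))
```

```text
(no output)
```

View pics/w1c.png

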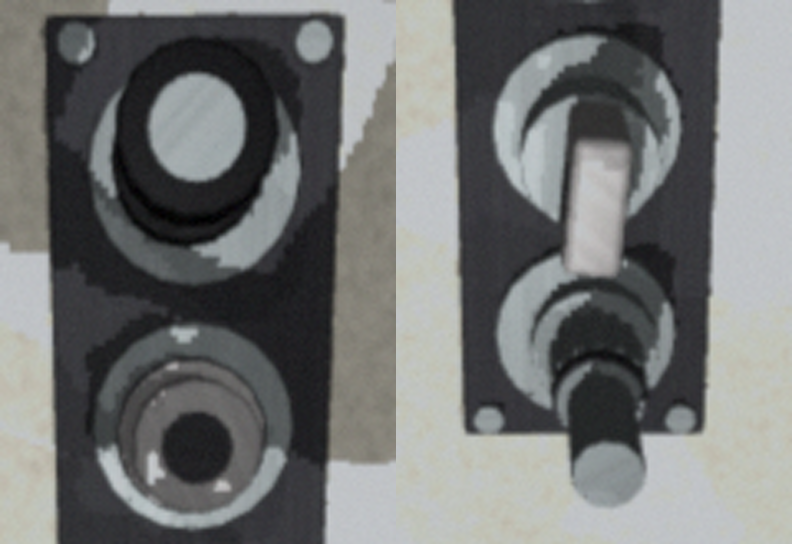

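Run:
```python
from h import *
import pickle
im=None
p=camera_params("wrist"); t=camera_params("top"); pickle.dump(p,open("w1p.pkl","wb"))
o=lambda q:proj(t,[.52-q[1]/2000,.17-q[0]/2000,.02])[0]
for n,z,w,q in [("spool",.096,(339.7,38.5),(180,128)),("plug",.082,(339.7,135.5),(343,112)),("clevis",.1,(341.2,223),(504,97)),("pinion",.118,(344.5,303.9),(663,74)),
  ("tongA",.1,(343,202.4),None),("tongB",.1,(339.7,243.6),None)]:
    print(n,back(p,w,z)[0,:2].round(4), back(t,o(q),z)[0,:2].round(4) if q else "")
f=lambda x,y,s:(280+(x-396*s)/3.3,160*s+y/3.3)
for n,c in [("seat sp",f(195,178,0)),("seat pl",f(193,426,0)),("seat cl",f(588,126,1)),("seat pi",f(587,333,1))]: print(n,back(p,c,.02)[0,:2].round(4))
im=cv2.imread("pics/w1.png").astype(int); m=((im[...,0]>90)&(im[...,0]-im[...,2]>60)).astype(np.uint8)
n,l,s,ce=cv2.connectedComponentsWithStats(m); i=1+np.argmax(s[1:,4]); ys,xs=np.where(l==i)
print("tray",cv2.minAreaRect((back(p,np.c_[xs,ys],.02)[:,:2]*1000).astype(np.float32)))
```

```text
spool [0.4528 0.0683] [0.4529 0.0689]
plug [ 0.4597 -0.0032] [ 0.4607 -0.0029]
clevis [ 0.4666 -0.0745] [ 0.4663 -0.0741]
pinion [ 0.4747 -0.1422] [ 0.475 -0.14 ]
tongA [ 0.4665 -0.0563] 
tongB [ 0.467  -0.0932] 
seat sp [0.4556 0.0658]
seat pl [ 0.4609 -0.0016]
seat cl [ 0.4666 -0.0709]
seat pi [ 0.4724 -0.1411]
tray ((640.4591064453125, -76.7579345703125), (73.5589599609375, 280.0685119628906), 5.47959566116333)
```

```bash
python3 -m pendant '[[-3.25,2.5,0.33,0,0,0],[-3.25,2.5,0.33,0,0,0],[-3.25,2.5,0.33,0,0,0],[-3.23,2.5,0.33,0,0,0],[0,0,0,0,0,0]]'
python3 -m pendant '[[0,2,0,0,0,0],[0,2,0,0,0,0],[0,2,0,0,0,0],[0,0,0,0,0,0],[0,0,0,0,0,0]]'
python3 - <<'E'
from h import *
p=camera_params("wrist");cv2.imwrite("pics/w2.png",get_image("wrist")[:,:,::-1]); o=get_obs(); print(o["t"],o["eef_pos"],o["tcp_rot"],proj(p,[[.4528,.0686,.096],[.4528,.0686,.02],list(o["eef_pos"])]))
E
```

```text
t: 2.23
eef_pos: [0.4499, 0.0729, 0.1853]
tcp_rot: [-1.581, 0.003, -1.493]
force: [-1.5, -0.4, -0.1]
opening: 0.0851
t: 2.65
eef_pos: [0.4525, 0.0683, 0.1298]
tcp_rot: [-1.574, 0.0, -1.496]
force: [0.2, -0.1, 1.3]
opening: 0.0847
2.7 [0.45317309 0.06835919 0.13078662] [-1.57149458e+00 -2.81703849e-05 -1.49593382e+00] [[323.06885215 286.3656979 ]
 [323.28275078 236.80849974]
 [323.79298598 324.36293774]]
```

View pics/w2.png

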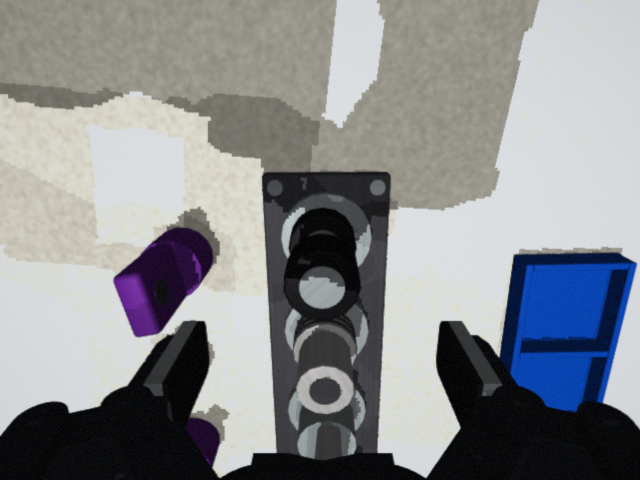

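```bash
python3 -m pendant '[[0,2.5,0,0,0,0],[0,2.5,0,0,0,0],[0,1.5,0,0,0,0],[0,0.65,0,0,0,0],[0,0,0,0,0,0]]'
python3 -m pendant '[[0,0,0,0,0,0],[0,0,0,0,0,0],[0,0,0,0,0,0],[0,0,0,0,0,0],[0,0,0,0,0,0]]' 2.5 40
python3 -m pendant '[[0,0,0,0,0,0],[0,0,0,0,0,0],[0,0,0,0,0,0]]'
python3 -m pendant '[[0,0,0,0,0,0],[0,-0.5,0,0,0,0],[0,-1,0,0,0,0],[0,-1,0,0,0,0],[0,0,0,0,0,0]]'
python3 - <<'E'
from h import *
p=camera_params("wrist");cv2.imwrite("pics/w3.png",get_image("wrist")[:,:,::-1]); o=get_obs(); print(o["t"],o["eef_pos"],o["tcp_rot"],o["force"],o["opening"])
E
```

```text
t: 3.12
eef_pos: [0.4528, 0.0685, 0.059]
tcp_rot: [-1.572, -0.0, -1.495]
force: [0.2, 0.0, -0.7]
opening: 0.0852
t: 3.53
eef_pos: [0.4531, 0.0687, 0.0602]
tcp_rot: [-1.569, -0.0, -1.495]
force: [-2.4, -0.3, 5.8]
opening: 0.0374
t: 3.78
eef_pos: [0.453, 0.0687, 0.0602]
tcp_rot: [-1.569, -0.0, -1.495]
force: [-1.2, 0.3, 5.4]
opening: 0.0374
t: 4.2
eef_pos: [0.4536, 0.0687, 0.086]
tcp_rot: [-1.568, -0.0, -1.495]
force: [0.0, -0.3, -1.6]
opening: 0.0372
4.25 [0.45321976 0.06871157 0.08513927] [-1.56852287e+00 -3.09917341e-04 -1.49478010e+00] [-0.74443524 -0.1838461  -1.51057892] 0.03759920351739266
```

View pics/w3.png

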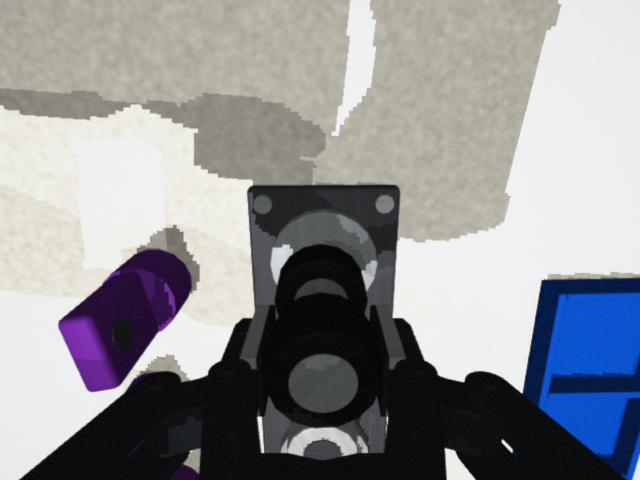

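```bash
python3 -m pendant '[[0,-2,0,0,0,0],[0,-3,0,0,0,0],[0,-3,0,0,0,0],[0,-2,0,0,0,0],[1.0,0,0.7,0,0,0]]'
python3 -m pendant '[[2.0,0,1.4,0,0,0],[3.0,0,2.0,0,0,0],[3.0,0,2.0,0,0,0],[3.0,0,2.0,0,0,0],[3.0,0,2.0,0,0,0]]'
python3 -m pendant '[[3.0,0,2.0,0,0,0],[3.0,0,2.0,0,0,0],[2.8,0,2.0,0,0,0],[1.6,0,1.2,0,0,0],[0.8,0,0.59,0,0,0]]'
python3 -m pendant '[[0,0,0,0,0,0],[0,1.5,0,0,0,0],[0,2.5,0,0,0,0],[0,2.5,0,0,0,0],[0,2,0,0,0,0]]'
python3 -m pendant '[[0,1.5,0,0,0,0],[0,1,0,0,0,0],[0,0.5,0,0,0,0],[0,0,0,0,0,0],[0,0,0,0,0,0]]'
python3 - <<'E'
from h import *
p=camera_params("wrist");cv2.imwrite("pics/w4.png",get_image("wrist")[:,:,::-1]); o=get_obs(); print(o["t"],o["eef_pos"],o["tcp_rot"],o["force"],o["opening"])
E
```

```text
t: 4.67
eef_pos: [0.4614, 0.0601, 0.1877]
tcp_rot: [-1.565, -0.0, -1.493]
force: [0.5, -0.2, -1.8]
opening: 0.0371
t: 5.08
eef_pos: [0.5651, -0.075, 0.1823]
tcp_rot: [-1.573, 0.001, -1.495]
force: [0.3, 0.3, -1.7]
opening: 0.0371
t: 5.5
eef_pos: [0.6515, -0.1823, 0.181]
tcp_rot: [-1.573, 0.0, -1.497]
force: [-0.0, 0.7, -1.5]
opening: 0.037
t: 5.92
eef_pos: [0.6492, -0.178, 0.0961]
tcp_rot: [-1.574, 0.002, -1.494]
force: [0.9, 0.3, -2.2]
opening: 0.0371
t: 6.33
eef_pos: [0.6511, -0.1789, 0.0697]
tcp_rot: [-1.57, -0.0, -1.495]
force: [-0.2, 0.3, -1.0]
opening: 0.0371
6.3833 [ 0.65139013 -0.17909042  0.07029679] [-1.56921708e+00 -8.58212006e-04 -1.49467222e+00] [ 0.97246563 -0.3828395  -1.3637565 ] 0.036875789535058164
```

View pics/w4.png

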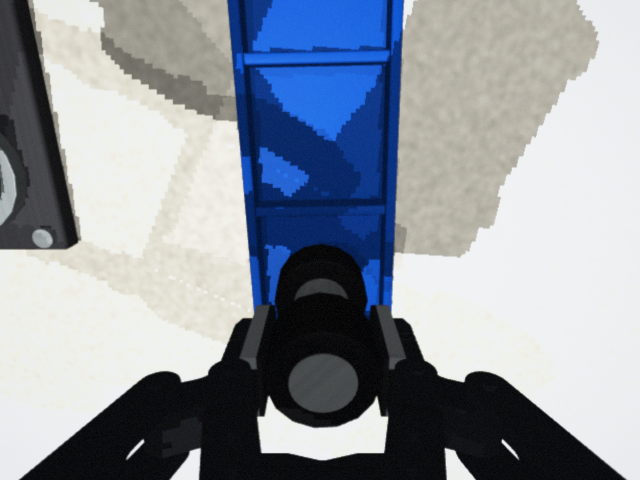

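```bash
python3 -m pendant '[[0,0.8,0,0,0,0],[0,0.8,0,0,0,0],[0,0.5,0,0,0,0],[0,0.1,0,0,0,0],[0,0,0,0,0,0]]'
python3 -m pendant '[[0,0.1,0,0,0,0],[0,0.1,0,0,0,0],[0,0,0,0,0,0],[0,0,0,0,0,0]]'
python3 -m pendant '[[0,0.1,0,0,0,0],[0,0,0,0,0,0],[0,0,0,0,0,0]]'
```

```text
t: 6.8
eef_pos: [0.6504, -0.1788, 0.0464]
tcp_rot: [-1.572, 0.001, -1.495]
force: [-0.2, 0.0, -1.8]
opening: 0.0371
t: 7.13
eef_pos: [0.651, -0.179, 0.0455]
tcp_rot: [-1.57, -0.0, -1.495]
force: [-0.6, 0.1, -2.1]
opening: 0.0372
t: 7.38
eef_pos: [0.651, -0.1791, 0.0453]
tcp_rot: [-1.57, -0.001, -1.495]
force: [-3.9, 1.0, 5.4]
opening: 0.0371
```

```bash
python3 -m pendant '[[0,0,0,0,0,0],[0,0,0,0,0,0],[0,0,0,0,0,0],[0,0,0,0,0,0],[0,0,0,0,0,0]]' 8.5
python3 -m pendant '[[0,-1,0,0,0,0],[0,-3,0,0,0,0],[0,-4,0,0,0,0],[0,-4,0,0,0,0],[0,-2,0,0,0,0]]'
python3 -m pendant '[[-3.0,0,-2.8,0,0,0],[-3.0,0,-2.8,0,0,0],[-3.0,0,-2.8,0,0,0],[-3.0,0,-2.8,0,0,0],[-3.0,0,-2.8,0,0,0]]'
python3 -m pendant '[[-3.0,0,-2.8,0,0,0],[-0.97,2,-0.94,0,0,0],[0,3,0,0,0,0],[0,0,0,0,0,0],[0,0,0,0,0,0]]'
python3 - <<'E'
from h import *
p=camera_params("wrist");cv2.imwrite("pics/w5.png",get_image("wrist")[:,:,::-1]); o=get_obs(); print(o["t"],o["eef_pos"],o["tcp_rot"],proj(p,[[.460,-.003,.082]]))
E
```

```text
t: 7.8
eef_pos: [0.6508, -0.1789, 0.044]
tcp_rot: [-1.571, -0.0, -1.495]
force: [0.0, 0.4, -0.2]
opening: 0.0851
t: 8.22
eef_pos: [0.6525, -0.1795, 0.1909]
tcp_rot: [-1.564, -0.004, -1.495]
force: [0.5, -0.1, 0.6]
opening: 0.0845
t: 8.63
eef_pos: [0.4983, -0.0389, 0.185]
tcp_rot: [-1.57, -0.0, -1.495]
force: [0.7, -0.1, 0.5]
opening: 0.085
t: 9.05
eef_pos: [0.4593, -0.0032, 0.1345]
tcp_rot: [-1.572, 0.0, -1.495]
force: [0.2, -0.5, 1.1]
opening: 0.0849
9.1 [ 0.4603484  -0.00356578  0.13530101] [-1.56996847e+00 -3.85162262e-04 -1.49494528e+00] [[323.72466242 271.25619942]]
```

View pics/w5.png

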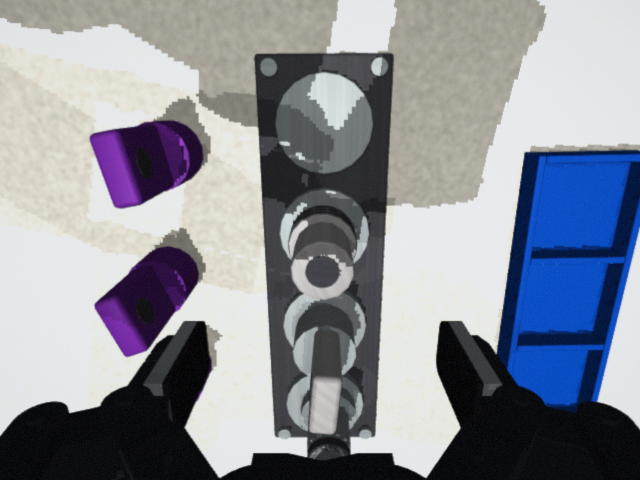

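```bash
python3 -m pendant '[[0,2.5,-0.1,0,0,0],[0,2.5,0,0,0,0],[0,2.5,0,0,0,0],[0,1.5,0,0,0,0],[0,0,0,0,0,0]]'
python3 -m pendant '[[0,0,0,0,0,0],[0,0,0,0,0,0],[0,0,0,0,0,0],[0,0,0,0,0,0],[0,0,0,0,0,0]]' 2.5 45
python3 -m pendant '[[0,0,0,0,0,0],[0,0,0,0,0,0],[0,-0.5,0,0,0,0],[0,-1,0,0,0,0],[0,-1,0,0,0,0]]'
python3 -m pendant '[[0,-2,0,0,0,0],[0,-3,0,0,0,0],[0,-2,0,0,0,0],[0,-1,0,0,0,0],[0,0,0,0,0,0]]'
python3 - <<'E'
from h import *
p=camera_params("wrist");cv2.imwrite("pics/w6.png",get_image("wrist")[:,:,::-1]); o=get_obs(); print(o["t"],o["eef_pos"],o["tcp_rot"],o["force"],o["opening"])
E
```

```text
t: 9.52
eef_pos: [0.4584, -0.0038, 0.043]
tcp_rot: [-1.574, 0.001, -1.496]
force: [-0.6, 0.1, 0.1]
opening: 0.0849
t: 9.93
eef_pos: [0.4594, -0.0036, 0.0455]
tcp_rot: [-1.569, -0.001, -1.495]
force: [-1.4, -1.0, 4.7]
opening: 0.0332
t: 10.35
eef_pos: [0.4583, -0.0033, 0.0698]
tcp_rot: [-1.572, 0.0, -1.495]
force: [0.3, 0.5, -1.4]
opening: 0.0328
t: 10.77
eef_pos: [0.4599, -0.0035, 0.1521]
tcp_rot: [-1.565, -0.001, -1.495]
force: [0.9, -0.3, -1.5]
opening: 0.033
10.8167 [ 0.45905096 -0.00339613  0.15048104] [-1.56805431e+00 -7.80690027e-04 -1.49470720e+00] [-0.321369    0.17101812 -2.01328696] 0.03271670647371744
```

```bash
python3 -m pendant '[[1,0,1.5,0,0,0],[2,0,3,0,0,0],[2,0,3,0,0,0],[2,0,3,0,0,0],[2,0,3,0,0,0]]'
python3 -m pendant '[[2,0,2.7,0,0,0],[1.07,0,1.48,0,0,0],[0,0,0,0,0,0],[0,2,0,0,0,0],[0,2.5,0,0,0,0]]'
python3 -m pendant '[[0,2.5,0,0,0,0],[0,2,0,0,0,0],[0,1,0,0,0,0],[0,0,0,0,0,0],[0,0,0,0,0,0]]'
python3 -m pendant '[[0,0.7,0,0,0,0],[0,0.5,0,0,0,0],[0,0.3,0,0,0,0],[0,0,0,0,0,0],[0,0,0,0,0,0]]'
python3 -m pendant '[[0,0.1,0,0,0,0],[0,0.1,0,0,0,0],[0,0,0,0,0,0],[0,0,0,0,0,0]]'
python3 -m pendant '[[0,0.1,0,0,0,0],[0,0,0,0,0,0],[0,0,0,0,0,0]]'
```

```text
t: 11.23
eef_pos: [0.6005, -0.0834, 0.1477]
tcp_rot: [-1.573, 0.001, -1.495]
force: [0.7, -0.5, -1.5]
opening: 0.033
t: 11.65
eef_pos: [0.6443, -0.1103, 0.1042]
tcp_rot: [-1.569, -0.001, -1.495]
force: [0.5, -0.4, -1.7]
opening: 0.0331
t: 12.07
eef_pos: [0.6436, -0.11, 0.049]
tcp_rot: [-1.572, 0.0, -1.495]
force: [0.2, 0.0, -1.1]
opening: 0.0326
t: 12.48
eef_pos: [0.644, -0.1103, 0.0344]
tcp_rot: [-1.571, -0.0, -1.495]
force: [-0.4, -0.0, -1.6]
opening: 0.033
t: 12.82
eef_pos: [0.644, -0.1103, 0.0323]
tcp_rot: [-1.571, -0.0, -1.495]
force: [-0.4, -0.0, -1.0]
opening: 0.033
t: 13.07
eef_pos: [0.644, -0.1102, 0.0312]
tcp_rot: [-1.571, -0.0, -1.495]
force: [-0.2, 1.2, -1.5]
opening: 0.0329
```

```bash
python3 -m pendant '[[0,0.1,0,0,0,0],[0,0,0,0,0,0],[0,0,0,0,0,0]]'
python3 -m pendant '[[0,0.05,0,0,0,0],[0,0,0,0,0,0],[0,0,0,0,0,0]]'
```

```text
t: 13.32
eef_pos: [0.6442, -0.1103, 0.0306]
tcp_rot: [-1.57, -0.0, -1.495]
force: [-1.5, 0.4, 1.2]
opening: 0.0332
t: 13.57
eef_pos: [0.6442, -0.1104, 0.0306]
tcp_rot: [-1.57, -0.0, -1.495]
force: [-2.9, -0.5, 5.7]
opening: 0.0331
```

```bash
python3 -m pendant '[[0,0,0,0,0,0],[0,0,0,0,0,0],[0,0,0,0,0,0],[0,0,0,0,0,0],[0,0,0,0,0,0]]' 8.5
python3 -m pendant '[[0,-1,0,0,0,0],[0,-3,0,0,0,0],[0,-4,0,0,0,0],[0,-4,0,0,0,0],[0,-3,0,0,0,0]]'
python3 -m pendant '[[-1,0,-3.5,0,0,0],[-1,0,-3.5,0,0,0],[-1,0,-3.5,0,0,0],[-1,0,-3.5,0,0,0],[-0.92,0,-3.43,0,0,0]]'
python3 -m pendant '[[0,2,0,0,0,0],[0,2,0,0,0,0],[0,0,0,0,0,0],[0,0,0,0,0,0],[0,0,0,0,0,0]]'
python3 - <<'E'
from h import *
p=camera_params("wrist");im=get_image("wrist")[:,:,::-1];cv2.imwrite("pics/w7.png",im); o=get_obs(); print(o["t"],o["eef_pos"],o["tcp_rot"],proj(p,[[.4666,-.0743,.1]]))
cv2.imwrite("pics/w7c.png",cv2.resize(im[170:370,240:400],None,fx=3,fy=3,interpolation=cv2.INTER_CUBIC))
import pickle;pickle.dump(p,open("w7p.pkl","wb"))
E
```

```text
t: 13.98
eef_pos: [0.644, -0.1103, 0.0296]
tcp_rot: [-1.571, -0.0, -1.495]
force: [-0.6, -0.4, -0.1]
opening: 0.085
t: 14.4
eef_pos: [0.6447, -0.1104, 0.1842]
tcp_rot: [-1.567, -0.001, -1.495]
force: [1.1, 0.2, -0.4]
opening: 0.0851
t: 14.82
eef_pos: [0.4646, -0.0739, 0.1804]
tcp_rot: [-1.57, -0.0, -1.495]
force: [0.2, 0.2, -0.8]
opening: 0.0851
t: 15.23
eef_pos: [0.4673, -0.0747, 0.1408]
tcp_rot: [-1.569, -0.001, -1.495]
force: [0.3, -0.4, 0.4]
opening: 0.085
15.2833 [ 0.46744796 -0.07475197  0.14088556] [-1.56903919e+00 -8.36597532e-04 -1.49472764e+00] [[320.64664561 279.80375697]]
```

View pics/w7c.png

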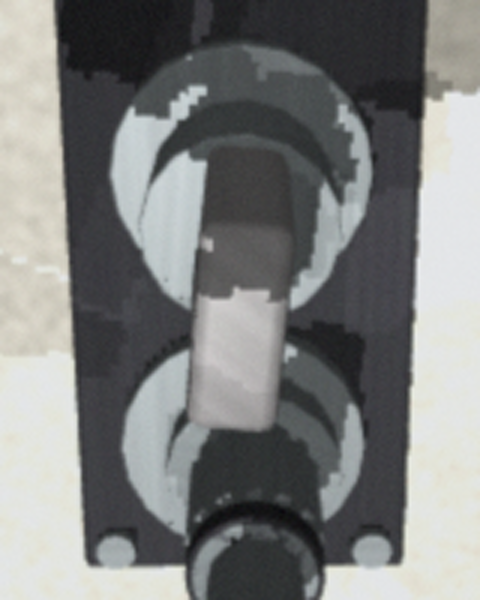

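```bash
python3 -m pendant '[[0,1.5,-0.1,0,0.068,0],[0,2.5,0,0,0,0],[0,2.5,0,0,0,0],[0,1.5,0,0,0,0],[0,0,0,0,0,0]]'
python3 -m pendant '[[0,0,0,0,0,0],[0,0,0,0,0,0],[0,0,0,0,0,0],[0,0,0,0,0,0],[0,0,0,0,0,0]]' 0.8 50
python3 -m pendant '[[0,0,0,0,0,0],[0,0,0,0,0,0],[0,0,0,0,0,0],[0,0,0,0,0,0],[0,0,0,0,0,0]]'
python3 -m pendant '[[0,-0.5,0,0,0,0],[0,-1,0,0,0,0],[0,-1.5,0,0,0,0],[0,-2,0,0,0,0],[0,-2,0,0,0,0]]'
python3 -m pendant '[[0,-2,0,0,0,0],[0,-1.5,0,0,0,0],[0,-1,0,0,0,0],[0,0,0,0,0,0],[0,0,0,0,0,0]]'
python3 - <<'E'
from h import *
p=camera_params("wrist");cv2.imwrite("pics/w8.png",get_image("wrist")[:,:,::-1]); o=get_obs(); print(o["t"],o["eef_pos"],o["tcp_rot"],o["force"],o["opening"])
E
```

```text
t: 15.7
eef_pos: [0.4644, -0.0742, 0.0579]
tcp_rot: [-1.575, 0.001, -1.563]
force: [-0.7, 0.3, 0.4]
opening: 0.0846
t: 16.12
eef_pos: [0.466, -0.0747, 0.0606]
tcp_rot: [-1.569, -0.001, -1.563]
force: [0.7, 0.2, 1.0]
opening: 0.025
t: 16.53
eef_pos: [0.466, -0.0747, 0.0605]
tcp_rot: [-1.569, -0.001, -1.563]
force: [0.0, 1.1, 6.6]
opening: 0.0151
t: 16.95
eef_pos: [0.4647, -0.0743, 0.1301]
tcp_rot: [-1.573, 0.001, -1.563]
force: [-0.4, -0.9, -2.3]
opening: 0.0155
t: 17.37
eef_pos: [0.4653, -0.0745, 0.1747]
tcp_rot: [-1.571, -0.0, -1.563]
force: [-0.4, -0.7, -3.1]
opening: 0.0153
17.4167 [ 0.46490616 -0.07433027  0.17409448] [-1.57203648e+00  3.36966006e-04 -1.56278407e+00] [-0.03695137 -0.25796246 -4.01774503] 0.015446610090446572
```

View pics/w8.png

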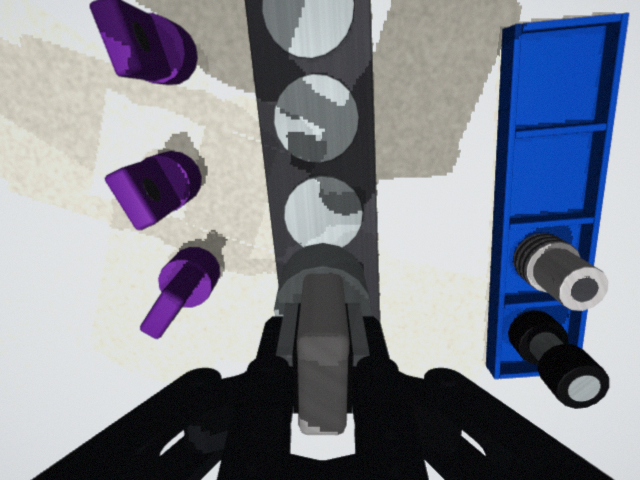

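```bash
python3 -m pendant '[[-0.3,0,1.5,0,0,0],[-0.5,0,3,0,0,0],[-0.5,0,3,0,0,0],[-0.5,0,3,0,0,0],[-0.5,0,3,0,0,0]]'
python3 -m pendant '[[-0.5,0,2.5,0,0,0],[-0.28,0,1.3,0,0,0],[0,0,0,0,0,0],[0,2,0,0,0,0],[0,2.5,0,0,0,0]]'
python3 -m pendant '[[0,2.5,0,0,0,0],[0,2.5,0,0,0,0],[0,1.5,0,0,0,0],[0,1,0,0,0,0],[0,0,0,0,0,0]]'
python3 -m pendant '[[0,0.3,0,0,0,0],[0,0.2,0,0,0,0],[0,0,0,0,0,0],[0,0,0,0,0,0],[0,0,0,0,0,0]]'
```

```text
t: 17.83
eef_pos: [0.6008, -0.05, 0.173]
tcp_rot: [-1.574, 0.001, -1.563]
force: [0.4, 0.1, -2.6]
opening: 0.0155
t: 18.25
eef_pos: [0.6385, -0.0425, 0.1298]
tcp_rot: [-1.569, -0.001, -1.563]
force: [0.4, -0.0, -2.6]
opening: 0.0151
t: 18.67
eef_pos: [0.6357, -0.0422, 0.0515]
tcp_rot: [-1.577, 0.001, -1.563]
force: [-0.4, 0.1, -3.1]
opening: 0.0155
t: 19.08
eef_pos: [0.6386, -0.0424, 0.0506]
tcp_rot: [-1.569, -0.0, -1.563]
force: [0.0, 0.6, -2.4]
opening: 0.0152
```

```bash
python3 -m pendant '[[0,0.15,0,0,0,0],[0,0.15,0,0,0,0],[0,0.1,0,0,0,0],[0,0,0,0,0,0],[0,0,0,0,0,0]]'
python3 -m pendant '[[0,0.1,0,0,0,0],[0,0,0,0,0,0],[0,0,0,0,0,0]]'
```

```text
t: 19.5
eef_pos: [0.6382, -0.0423, 0.0456]
tcp_rot: [-1.571, -0.0, -1.563]
force: [-0.1, -0.7, -2.2]
opening: 0.0152
t: 19.75
eef_pos: [0.6383, -0.0423, 0.0456]
tcp_rot: [-1.57, -0.0, -1.563]
force: [-3.7, 0.7, 6.2]
opening: 0.0152
```

```bash
python3 -m pendant '[[0,0,0,0,0,0],[0,0,0,0,0,0],[0,0,0,0,0,0],[0,0,0,0,0,0],[0,0,0,0,0,0]]' 8.5
python3 -m pendant '[[0,0,0,0,0,0],[0,-2,0,0,0,0],[0,-4,0,0,0,0],[0,-4,0,0,0,0],[0,-4,0,0,0,0]]'
python3 -m pendant '[[1.5,0,-2.5,0,0,0],[2,0,-3.5,0,0,0],[2,0,-3.5,0,0,0],[2,0,-3.5,0,0,0],[2.24,0,-3.4,0,0,0]]'
python3 -m pendant '[[0,1,0,0,0,0],[0,1,0,0,0,0],[0,0,0,0,0,0],[0,0,0,0,0,0],[0,0,0,0,0,0]]'
python3 - <<'E'
from h import *
p=camera_params("wrist");im=get_image("wrist")[:,:,::-1];cv2.imwrite("pics/w9.png",im); o=get_obs(); print(o["t"],o["eef_pos"],o["tcp_rot"],proj(p,[[.4748,-.141,.118]]))
E
```

```text
t: 20.17
eef_pos: [0.6383, -0.0424, 0.0446]
tcp_rot: [-1.571, -0.0, -1.563]
force: [0.3, -0.2, 0.3]
opening: 0.0752
t: 20.58
eef_pos: [0.6378, -0.0423, 0.186]
tcp_rot: [-1.572, 0.0, -1.563]
force: [2.3, 0.2, 0.3]
opening: 0.085
t: 21.0
eef_pos: [0.4732, -0.1412, 0.1848]
tcp_rot: [-1.571, -0.0, -1.562]
force: [0.8, -0.4, 0.5]
opening: 0.085
t: 21.42
eef_pos: [0.4755, -0.141, 0.1652]
tcp_rot: [-1.57, -0.0, -1.562]
force: [-0.5, 0.2, 0.0]
opening: 0.0853
21.4667 [ 0.47559314 -0.1409426   0.16520715] [-1.57004815e+00 -4.44766221e-04 -1.56212470e+00] [[320.75682395 275.55235687]]
```

View pics/w9.png

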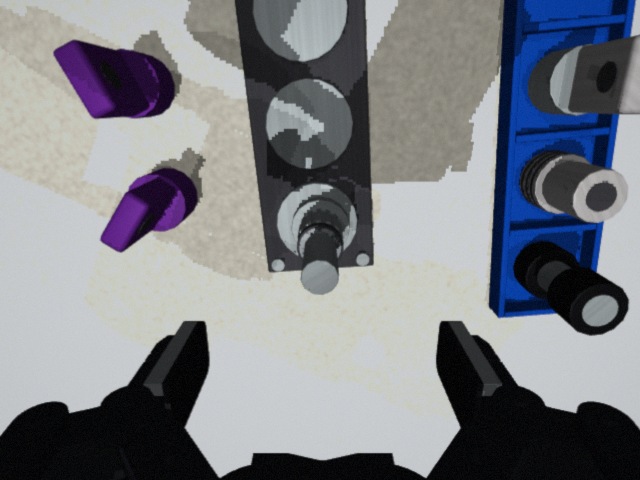

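```bash
python3 -m pendant '[[0.07,2.0,-0.12,0,0,0],[0,2.5,0,0,0,0],[0,2.5,0,0,0,0],[0,1.6,0,0,0,0],[0,0,0,0,0,0]]'
python3 -m pendant '[[0,0,0,0,0,0],[0,0,0,0,0,0],[0,0,0,0,0,0],[0,0,0,0,0,0],[0,0,0,0,0,0]]' 1.2 60
python3 -m pendant '[[0,0,0,0,0,0],[0,0,0,0,0,0],[0,0,0,0,0,0],[0,0,0,0,0,0],[0,0,0,0,0,0]]'
python3 -m pendant '[[0,-0.5,0,0,0,0],[0,-1,0,0,0,0],[0,-1.5,0,0,0,0],[0,-2,0,0,0,0],[0,-2,0,0,0,0]]'
python3 -m pendant '[[0,-2,0,0,0,0],[0,-1.5,0,0,0,0],[0,-1,0,0,0,0],[0,0,0,0,0,0],[0,0,0,0,0,0]]'
python3 - <<'E'
from h import *
p=camera_params("wrist");cv2.imwrite("pics/w10.png",get_image("wrist")[:,:,::-1]); o=get_obs(); print(o["t"],o["eef_pos"],o["tcp_rot"],o["force"],o["opening"])
E
```

```text
t: 21.88
eef_pos: [0.4724, -0.1407, 0.0761]
tcp_rot: [-1.576, 0.002, -1.562]
force: [-0.3, 0.3, -0.6]
opening: 0.0853
t: 22.3
eef_pos: [0.4743, -0.142, 0.0797]
tcp_rot: [-1.569, -0.001, -1.563]
force: [0.8, -0.9, 0.3]
opening: 0.0254
t: 22.72
eef_pos: [0.4742, -0.142, 0.0797]
tcp_rot: [-1.57, -0.001, -1.563]
force: [-0.9, 0.5, 4.6]
opening: 0.0187
t: 23.13
eef_pos: [0.4735, -0.1416, 0.1499]
tcp_rot: [-1.572, 0.0, -1.563]
force: [0.1, -1.4, -0.8]
opening: 0.0186
t: 23.55
eef_pos: [0.4739, -0.1418, 0.1943]
tcp_rot: [-1.57, -0.001, -1.563]
force: [0.8, -0.2, -2.2]
opening: 0.0189
23.6 [ 0.47346827 -0.14158794  0.19357631] [-1.57119076e+00  1.22024384e-04 -1.56279948e+00] [-0.44920281  0.37308624 -1.53732871] 0.018947836767076575
```

View pics/w10.png

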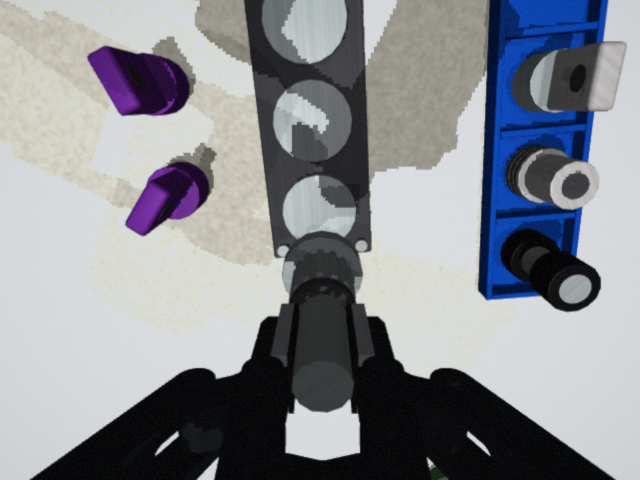

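```bash
python3 -m pendant '[[-1,0,1,0,0,0],[-2,0,2,0,0,0],[-2.5,0,2.3,0,0,0],[-2.5,0,2.4,0,0,0],[-2.5,0,2.4,0,0,0]]'
python3 -m pendant '[[-2.5,0,2.3,0,0,0],[-2.2,0,2,0,0,0],[-1.49,0,1.46,0,0,0],[0,0,0,0,0,0],[0,0,0,0,0,0]]'
python3 -m pendant '[[0,2,0,0,0,0],[0,2.5,0,0,0,0],[0,2.5,0,0,0,0],[0,2.5,0,0,0,0],[0,1.5,0,0,0,0]]'
python3 -m pendant '[[0,1,0,0,0,0],[0,0.4,0,0,0,0],[0,0,0,0,0,0],[0,0,0,0,0,0],[0,0,0,0,0,0]]'
python3 -m pendant '[[0,0.15,0,0,0,0],[0,0.1,0,0,0,0],[0,0,0,0,0,0],[0,0,0,0,0,0]]'
```

```text
t: 24.02
eef_pos: [0.5742, -0.0348, 0.1925]
tcp_rot: [-1.573, 0.0, -1.564]
force: [0.0, -1.0, -1.0]
opening: 0.0184
t: 24.43
eef_pos: [0.6306, 0.0273, 0.1918]
tcp_rot: [-1.574, -0.0, -1.561]
force: [-0.3, -1.3, -2.5]
opening: 0.0186
t: 24.85
eef_pos: [0.6285, 0.0253, 0.0804]
tcp_rot: [-1.576, 0.0, -1.564]
force: [-0.7, 0.6, -2.3]
opening: 0.0188
t: 25.27
eef_pos: [0.6318, 0.0261, 0.0711]
tcp_rot: [-1.569, -0.0, -1.563]
force: [-1.1, 0.8, -1.7]
opening: 0.0184
t: 25.6
eef_pos: [0.6311, 0.0265, 0.0674]
tcp_rot: [-1.571, -0.0, -1.563]
force: [-0.4, -0.1, -1.9]
opening: 0.0184
```

```bash
python3 -m pendant '[[0,0.1,0,0,0,0],[0,0.1,0,0,0,0],[0,0,0,0,0,0],[0,0,0,0,0,0]]'
python3 -m pendant '[[0,0.1,0,0,0,0],[0,0,0,0,0,0],[0,0,0,0,0,0]]'
```

```text
t: 25.93
eef_pos: [0.631, 0.0264, 0.0651]
tcp_rot: [-1.571, -0.0, -1.563]
force: [0.6, -0.1, -1.8]
opening: 0.0186
t: 26.18
eef_pos: [0.6312, 0.0264, 0.0647]
tcp_rot: [-1.57, -0.0, -1.563]
force: [-2.0, -0.4, 3.2]
opening: 0.0183
```

```bash
python3 -m pendant '[[0,0,0,0,0,0],[0,0,0,0,0,0],[0,0,0,0,0,0],[0,0,0,0,0,0],[0,0,0,0,0,0]]' 8.5
python3 -m pendant '[[0,0,0,0,0,0],[0,-2,0,0,0,0],[0,-4,0,0,0,0],[0,-4,0,0,0,0],[0,-4,0,0,0,0]]'
python3 -m pendant '[[0,0,-4,0,0,0],[0,0,-4,0,0,0],[0,0,-4,0,0,0],[0,0,-4,0,0,0],[0,0,-3,0,0,0]]'
python3 -m pendant '[[0,0,0,0,0,0],[0,0,0,0,0,0],[0,0,0,0,0,0]]'
python3 - <<'E'
from h import *
a=get_image("top")[:,:,::-1];b=get_image("scene")[:,:,::-1];cv2.imwrite("pics/end_t.png",a);cv2.imwrite("pics/end_s.png",b)
f=lambda i:cv2.resize(i,(560,300),interpolation=cv2.INTER_CUBIC)
cv2.imwrite("pics/end.png",np.vstack([f(a[80:230,220:500]),f(b[270:420,150:430])]))
E
```

```text
t: 26.6
eef_pos: [0.6311, 0.0264, 0.0642]
tcp_rot: [-1.571, -0.0, -1.563]
force: [-0.1, -0.9, 0.0]
opening: 0.0779
t: 27.02
eef_pos: [0.6307, 0.0264, 0.2056]
tcp_rot: [-1.572, -0.0, -1.563]
force: [0.3, -0.2, 0.0]
opening: 0.085
t: 27.43
eef_pos: [0.4379, 0.0251, 0.2041]
tcp_rot: [-1.572, -0.0, -1.563]
force: [1.0, -0.9, 0.5]
opening: 0.0849
t: 27.68
eef_pos: [0.4423, 0.0247, 0.2049]
tcp_rot: [-1.568, -0.0, -1.563]
force: [0.6, -0.5, -0.6]
opening: 0.0854
```

View pics/end.png

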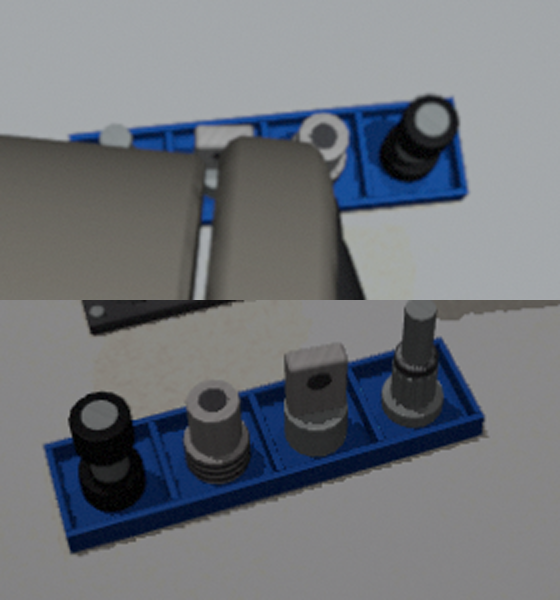

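The final picture shows all four parts upright, one in each pocket. Seen from the robot, left to right, they are pinion, clevis, plug, spool, which is the reverse of the stand. The gripper is clear, so I'm handing in.

```bash
python3 -c "from cell import *; print(hand_in(), get_obs()['t'])"
```

```text
the job is handed in; nothing more can be done
the job is handed in; nothing more can be done
```

All four parts are in the blue tray in reverse order, and the job is handed in. On the stand, left to right, they were spool, plug, clevis and pinion. In the tray they are now pinion, clevis, plug and spool. The purple clevis look-alikes were not touched.

- **Placing:** I lowered each part in steps of about 1 mm until the measured vertical force at contact was 3 to 6 N, then released it. After each of the first three releases the wrist camera showed the part standing.
- **Final check:** The last scene picture, taken about a second after the last release, shows all four upright on the pocket floors. In the top picture the arm hid part of the pinion and clevis pockets, so those two rest on the scene view alone.
- **Limits:** The clock read about 28 s at hand-in, against 102 s allowed. The highest force in any readout was about 7 N.
- **Disagreements:** The two cameras gave part positions within about 2 mm of each other. The first readings of the clevis's angle differed by up to 0.07 rad; a close-up settled it before I gripped.

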